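Put the impact sockets back on their tray in order of size

ROBOT

A 6-joint arm with a two-finger parallel gripper is mounted at the origin on the work surface. World frame = base frame: x ahead of the robot, y to its left, z up, the work surface at z = 0. Lengths are in m, angles in degrees, forces in N, time in s.
With the tool pointing down it reaches from about 0.4 to 0.825 m from the base axis. Payload 7 kg.
Tool frame: the origin (TCP) lies on the centre line of the jaws, within the pads' length; the fingertips stand 19 mm ahead of it and the grasp point (between the pads) is the TCP; z points along the fingers, y is the line along which they close (so a half turn about z gives the same grasp; the last joint's range is limited). The gripper opens to 88 mm and grips with 3 to 60 N. Pads are 19 mm wide; open, the fingers measure 130 mm over their backs; the gripper's body (78 mm by 193 mm) begins 47 mm behind the grasp point.
Start: joints at [86.35, 20.546, 0.682, 0, -70.136, -16.507], TCP at [0.233, 0.634, 0.246] pointing down, gripper open.
Joint ranges: [-176.03, 176.03], [-82.01, 121.73], [-58.28, 71.71], [-173.87, 95.51], [-174.79, -0.11], [-173.66, 173.66]. Speed limits (degrees/s): [136.94, 136.94, 172.46, 180, 180, 180].

INTERFACE

Orientations are given as [roll, pitch, yaw] about the fixed x, y, z axes, in that order (R = Rz(yaw) Ry(pitch) Rx(roll)).
In Python, from plant import get_state, capture, close_job gives the robot as it stands.
- The arm moves only by the tool apply_moves, never from a script. Its argument "targets" is a list of rows, each a list of 7 numbers: the opening, from 0 (shut) to 1 (fully open), then the shift along the tool's x, y, z normalised to -1 to 1, where 1 is 1000 mm, then the turn, a rotation vector about the tool's x, y, z normalised to -1 to 1, where 1 is 90 degrees. In form: [[claw, tx, ty, tz, ax, ay, az], ...]. A call has 1 to 20 rows; each row shifts and turns the commanded pose from where the row before left it, along the tool's axes as they then stand; what a row does not reach is not made up. A row lasts 1/12 s, in which the tool goes at most 41.7 mm and 7.16 degrees, less where a joint would pass 70% of its speed; a pose out of reach is approached as far as the arm can. A call with a number of a shift or a turn outside -1 to 1 is refused whole. A call with a gripper value outside its range is refused whole. The fingers move at their own pace and stop on an object; "newtons" is the grip in N (left out, the last holds). Time passes only in rows, so rows that do not move let the fingers close. It gives the time, the measured TCP pose, the force, the opening and the grip force at its end, in the units of the state.
- get_state(): the state, without advancing time (a new reading comes with each control period).
- capture(name): name is "scene" or "top" or "wrist"; returns a dict with "frame" (480x640x3 uint8, red, green, blue), "range_z" (480x640 float32, m along the optical axis (not along the pixel's ray), 0 where there is no reading), "camera_matrix" (3x3 intrinsics, pixels), "k1" (the pictures are not rectified: a ray, as slopes to the right and down, at radius r is drawn at 1 + k1 r^2 times it, then the intrinsics apply), "T" (4x4, takes a point from camera to world coordinates). Camera axes: x right, y down, z forward; pixel columns grow to the right and rows downward; lengths in m; the calibration is good to about 2 mm. A picture is of the moment at which its call begins.
- close_job(): hands the job in; it is judged then, once.
The state is a dict: "time_s": time; "joints": joint angles; "qd": joint speeds; "joint_torque": joint torques, N m; "tcp_pos": TCP position; "eef_rot": TCP orientation; "contact_force": force on the tool from outside, world axes, zero at the start; "moment": the same for the moment, N m; "gripper_width": finger opening in m; "gripper_force": force on a finger pad.
Only numpy, scipy, OpenCV 4.12 (cv2) and the standard library are available. Lean on these libraries where they do the work, as an engineer would, in place of code of your own. Each camera call takes 0.05 s, during which the arm holds its last target. There are 200 camera calls.

TASK

The four impact sockets were left mixed up on the sheet of cardboard after a wheel job. Put them back on the socket tray in order of size, each upright over the post whose printed ring fits it, the smallest socket at the smallest ring and so on up to the largest, all standing flat on the tray. Leave the ratchet and the roll of tape where they lie.

Things in the scene. Friction and masses are not known exactly. Their poses are not given: they have to be found in the camera images.
- socket19_centre (a point): Smallest of four black impact sockets, upright on a cardboard sheet 3 mm thick: round, 29 mm outside diameter, 46 mm high. Square drive hole in the top, wrench opening 19 mm wide and 26 mm deep in the underside. The point is on its axis half-way up (23 mm above its underside); z is its own axis, up.
- socket24_centre (a point): Second smallest of four black impact sockets, upright on a cardboard sheet 3 mm thick: round, 36 mm outside diameter, 50 mm high. Square drive hole in the top, wrench opening 24 mm wide and 26 mm deep in the underside. The point is on its axis half-way up (25 mm above its underside); z is its own axis, up.
- socket30_centre (a point): Second largest of four black impact sockets, upright on a cardboard sheet 3 mm thick: round, 45 mm outside diameter, 54 mm high; the top 17 mm narrows to 35 mm. Square drive hole in the top, wrench opening 30 mm wide and 26 mm deep in the underside. The point is on its axis half-way up (27 mm above its underside); z is its own axis, up.
- socket36_centre (a point): Largest of four black impact sockets, upright on a cardboard sheet 3 mm thick: round, 54 mm outside diameter, 60 mm high; the top 17 mm narrows to 44 mm. Square drive hole in the top, wrench opening 36 mm wide and 26 mm deep in the underside. The point is on its axis half-way up (30 mm above its underside); z is its own axis, up.
- post19: Bright tapered post for the smallest socket, 5 mm thick, 16 mm high, in a printed white ring (32 mm inside, 39 mm outside diameter). Origin at its foot on the tray's flat top, 10 mm above the bench; x along the row towards the larger posts, y across the tray. The fixed tray, red with a black top, is 290 x 80 mm; its posts stand in one row, 62, 71 and 80 mm apart.
- post24: Bright tapered post for the second smallest socket, 8 mm thick, 18 mm high, in a printed white ring (39 mm inside, 46 mm outside diameter). Origin at its foot on the tray's flat top, 10 mm above the bench; x along the row towards the larger posts, y across the tray. On the same tray.
- post30: Bright tapered post for the second largest socket, 12 mm thick, 20 mm high, in a printed white ring (48 mm inside, 55 mm outside diameter). Origin at its foot on the tray's flat top, 10 mm above the bench; x along the row towards the larger posts, y across the tray. On the same tray.
- post36: Bright tapered post for the largest socket, 16 mm thick, 22 mm high, in a printed white ring (57 mm inside, 64 mm outside diameter). Origin at its foot on the tray's flat top, 10 mm above the bench; x along the row towards the larger posts, y across the tray. On the same tray.
- ratchet: Bystander: steel ratchet handle with a black grip, 250 mm long, up to 36 mm wide and 32 mm high, lying along one edge of the cardboard. Origin under its middle; y runs along it towards the head.
- tape: Bystander: yellow roll of masking tape lying flat on the bench, 110 mm outside diameter, 25 mm high. Origin at the centre of its underside.

How it is judged (in metres and radians):
At the end, for the whole second after the job is handed in: Each of the four sockets stands over its own post: its axis within 12 mm of the post, its underside on the tray's top (height within 4 mm), upright within 0.08 rad (4.6 degrees) and at rest (horizontal distance between socket19_centre and post19 below 0.012 m and z of socket19_centre in the frame of post19 between 0.019 and 0.027 m and angle between each of socket19_centre, socket24_centre, socket30_centre, socket36_centre's own z axis and vertical below 0.08 rad and linear speed of each of socket19, socket24, socket30, socket36 below 0.02 m/s and horizontal distance between socket24_centre and post24 below 0.012 m and z of socket24_centre in the frame of post24 between 0.021 and 0.029 m and horizontal distance between socket30_centre and post30 below 0.012 m and z of socket30_centre in the frame of post30 between 0.023 and 0.031 m and horizontal distance between socket36_centre and post36 below 0.012 m and z of socket36_centre in the frame of post36 between 0.026 and 0.034 m); the robot touches nothing.
It fails at once if the ratchet is moved more than 20 mm (distance of ratchet from where it was at the start of the episode above 0.02 m).
It fails at once if the roll of tape is moved more than 20 mm (distance of tape from where it was at the start of the episode above 0.02 m).
It also fails if it takes over 104 s, if anything falls off the work surface, if the arm or the gripper's body presses on something with over 40 N, if the wrist force passes 120 N, or if a joint passes its speed limit or range.

## Working session

There is one attempt and no reset: what is moved stays moved. The work goes in short steps, Python scripts to look and compute and a tool call to move; the robot and the scene stay as the last step left them, time stands still between calls to the robot, and variables do not carry over. Pictures are saved under pics/ and viewed, at most 14 in all, crops included, and the job is handed in when it is done.

Besides the shell and the picture viewer there is one more tool, called after "Emit:" as name([rows], argument=value, ...), one row to a line, values as JSON. apply_moves: Moves the arm, as the interface text tells. Scaled input: -1 to 1 covers 1000 mm each way for a shift and 90 degrees each way for a turn. Its arguments: {"type":"object","properties":{"targets":{"type":"array","items":{"type":"array","items":{"type":"number"}}},"newtons":{"type":"number"}},"required":["targets"]}

```bash
mkdir -p pics; ls; cat > h.py <<'E'
import numpy as np,cv2
from plant import get_state,capture
def world(c):
    K=np.array(c["camera_matrix"]);k1=c["k1"];T=np.array(c["T"])
    v,u=np.mgrid[0:480,0:640].astype(float)
    xd=(u-K[0,2])/K[0,0];yd=(v-K[1,2])/K[1,1]
    x,y=xd.copy(),yd.copy()
    for _ in range(20):
        f=1+k1*(x*x+y*y);x,y=xd/f,yd/f
    z=c["range_z"]
    P=np.stack([x*z,y*z,z],-1)@T[:3,:3].T+T[:3,3]
    P[z==0]=np.nan
    return P
def save(c,n): cv2.imwrite("pics/"+n,c["frame"][:,:,::-1])
E
python3 - <<'E'
from h import *
s=get_state();print(s)
for n in("top","scene"):
    c=capture(n);save(c,n+"0.png");np.savez(n+"0.npz",**c);print(n,c["T"],c["k1"],c["camera_matrix"])
E
```

```text
pics
{'time_s': 0.0, 'joints': array([ 8.63501184e+01,  2.05906106e+01,  6.33771510e-01, -1.78968938e-02,
       -7.01351630e+01, -1.65063409e+01]), 'qd': array([-0.04465955, -0.00161648,  0.11099928, -0.00188518, -0.07645562,
       -0.00797719]), 'joint_torque': array([ 3.44524378e-04, -5.82717204e+01,  2.93068331e+01,  6.99758783e+00,
        6.90480927e-03, -1.58240578e-04]), 'tcp_pos': array([0.23247673, 0.63322455, 0.24463894]), 'eef_rot': array([ 1.79907009e+02, -1.00110971e-02, -2.01623093e+01]), 'contact_force': array([ 0.29164331, -1.21108787,  0.46211133]), 'moment': array([ 0.02893467,  0.01725633, -0.01842898]), 'gripper_force': 0.0, 'gripper_width': 0.08787868559003528}
top [[-0.01185959 -0.97068641  0.24005674  0.3796932 ]
 [-0.9999144   0.01018549 -0.00821327 -0.00997413]
 [ 0.00552742 -0.24013359 -0.97072411  1.03858239]
 [ 0.          0.          0.          1.        ]] -0.1323931003209167 [[497.6420131    0.         328.8500773 ]
 [  0.         497.6420131  237.76485671]
 [  0.           0.           1.        ]]
scene [[ 0.7582276   0.54428255 -0.35895323  0.92626364]
 [ 0.65181493 -0.64555602  0.39798835 -0.3714304 ]
 [-0.0151063  -0.53573682 -0.84424988  0.79451961]
 [ 0.          0.          0.          1.        ]] -0.09518816346509194 [[520.88531576   0.         316.816426  ]
 [  0.         520.88531576 241.05628443]
 [  0.           0.           1.        ]]
```

View pics/top0.png

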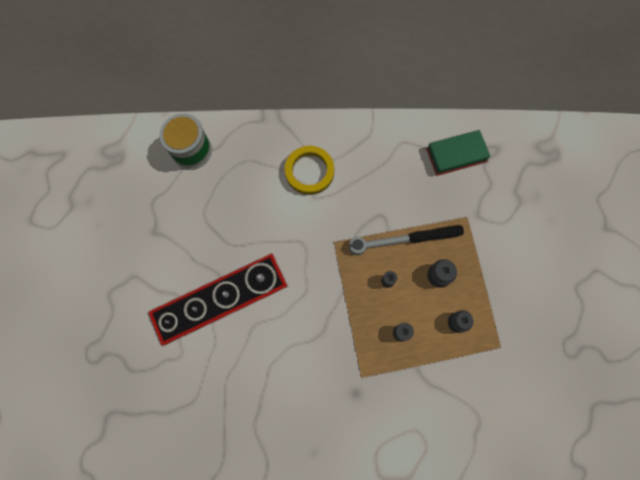

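The top view shows the tray with posts at about (168,322), (195,309), (226,294) and (261,278). The sockets are at (389,279), (404,331), (460,321) and (442,273). The ratchet lies at (410,238) and the tape at (310,170).

```bash
cat > m.py <<'E'
from h import *
from scipy.optimize import least_squares
def circ(p):
    f=lambda q:np.hypot(p[:,0]-q[0],p[:,1]-q[1])-q[2]
    q0=[*p.mean(0),.02]
    return least_squares(f,q0,loss="soft_l1",f_scale=.001).x
E
python3 - <<'E'
from m import *
for n in("top","scene"):
    c=dict(np.load(n+"0.npz"));c["k1"]=float(c["k1"]);P=world(c);z=P[...,2]
    print(n)
    m=(z>.035)&(z<.075)&(P[...,0]>.2)&(P[...,0]<.8)
    k,l,st,ce=cv2.connectedComponentsWithStats(m.astype(np.uint8))
    for i in range(1,k):
        if st[i,4]<40: continue
        p=P[l==i];zt=np.percentile(p[:,2],90);t=p[p[:,2]>zt-.006]
        (cx,cy),r=cv2.minEnclosingCircle((t[:,:2]*1000).astype(np.float32))
        print(ce[i].round(),st[i,4],"ztop",zt.round(4),"mean",t[:,:2].mean(0).round(4),"mec",round(cx,1),round(cy,1),"d",round(2*r,1))
    # rings: white on dark, z~.01
    g=c["frame"].min(-1)
    if n=="top":
        for (u,v) in((168,322),(195,309),(226,294),(261,278)):
            a=P[v-22:v+23,u-22:u+23].reshape(-1,3);b=g[v-22:v+23,u-22:u+23].ravel()
            uu,vv=np.meshgrid(np.arange(u-22,u+23),np.arange(v-22,v+23));rr=np.hypot(uu-u,vv-v).ravel()
            s=(b>90)&(abs(a[:,2]-.01)<.006)&(rr<19)&(rr>5)
            for _ in range(4):
                q=circ(a[s,:2]);s&=abs(np.hypot(a[:,0]-q[0],a[:,1]-q[1])-q[2])<.006
            print(u,v,q.round(4),"dia",(2*q[2]).round(4),s.sum(),np.nanmedian(a[s,2]))
E
```

```text
top
[443. 272.] 555 ztop 0.0639 mean [ 0.5514 -0.2514] mec 551.6 -251.3 d 44.1
[390. 278.] 160 ztop 0.0502 mean [ 0.541  -0.1401] mec 541.6 -140.3 d 29.1
[462. 320.] 389 ztop 0.0579 mean [ 0.4524 -0.2846] mec 452.6 -285.1 d 35.9
[404. 331.] 268 ztop 0.0548 mean [ 0.4326 -0.1649] mec 431.9 -165.0 d 35.6
168 322 [0.4579 0.3183 0.0177] dia 0.0354 102 0.010314549491137637
195 309 [0.485  0.2617 0.0212] dia 0.0424 121 0.010329178262611816
226 294 [0.5149 0.198  0.0257] dia 0.0513 150 0.010049567357553135
261 278 [0.5493 0.1261 0.0303] dia 0.0606 177 0.009993634603725265
scene
[185. 243.] 404 ztop 0.0544 mean [ 0.4366 -0.1674] mec 435.9 -166.7 d 38.0
[239. 269.] 243 ztop 0.0508 mean [ 0.5449 -0.143 ] mec 544.2 -143.4 d 28.6
[138. 298.] 625 ztop 0.0583 mean [ 0.4558 -0.2875] mec 455.3 -287.0 d 36.2
[194. 320.] 995 ztop 0.0644 mean [ 0.5557 -0.2536] mec 554.9 -253.5 d 45.2
```

View pics/scene0.png

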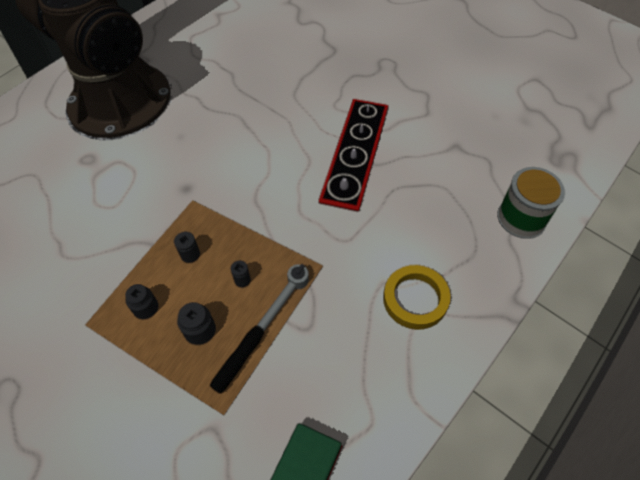

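Post spacings come out at 62.8, 70.4 and 79.7 mm, ring diameters match, and socket tops sit at the expected heights. The two cameras agree to about 3 mm. Next I turn to the tray's axes and hover over the tray for a wrist check.

Emit:
apply_moves([
  [1,0,0,0,0,0,0.0705],
  [1,0,0,0,0,0,0.0705],
  [1,0,0,0,0,0,0.0705],
  [1,0,0,0,0,0,0.0705],
  [1,0,0,0,0,0,0.0705],
  [1,0,0,0,0,0,0.0705],
  [1,0,0,0,0,0,0.0705],
  [1,0.0375,-0.005,0,0,0,0],
  [1,0.0375,-0.005,0,0,0,0],
  [1,0.0375,-0.005,0,0,0,0],
  [1,0.0375,-0.005,0,0,0,0],
  [1,0.0375,-0.005,0,0,0,0],
  [1,0.0375,-0.005,0,0,0,0],
  [1,0.0375,-0.005,0,0,0,0],
  [1,0.0375,-0.005,0,0,0,0],
  [1,0.0375,-0.005,0,0,0,0],
  [1,0.0375,-0.005,0,0,0,0],
  [1,0.0375,-0.005,0,0,0,0],
  [1,0.0375,-0.005,0,0,0,0],
  [1,0.0375,-0.005,0,0,0,0],
])

```text
time_s: 1.77
tcp_pos: [0.5011, 0.2195, 0.2455]
eef_rot: [180.0, 0.0, -64.6]
contact_force: [-0.5, 1.3, 0.5]
gripper_width: 0.0873
gripper_force: 0.0
```

```bash
python3 - <<'E'
from m import *
s=get_state();print(s["tcp_pos"],s["eef_rot"],s["joints"],s["qd"])
c=capture("wrist");save(c,"w1.png");np.savez("w1.npz",**c);print(c["T"].round(4))
E
```

```text
[0.50108528 0.21948891 0.24549608] [ 1.79990583e+02  6.45860161e-03 -6.45605850e+01] [ 4.41728761e+01  8.52291923e+00 -1.55617357e+01 -1.00119644e-02
 -6.59221891e+01 -1.87293753e+01] [-49.62817572   6.17440606   7.1827474    0.10436393  -1.03796345
  49.36531622]
[[-9.035e-01 -4.157e-01 -1.046e-01  5.282e-01]
 [-4.286e-01  8.761e-01  2.208e-01  1.599e-01]
 [-2.000e-04  2.443e-01 -9.697e-01  3.846e-01]
 [ 0.000e+00  0.000e+00  0.000e+00  1.000e+00]]
```

View pics/w1.png

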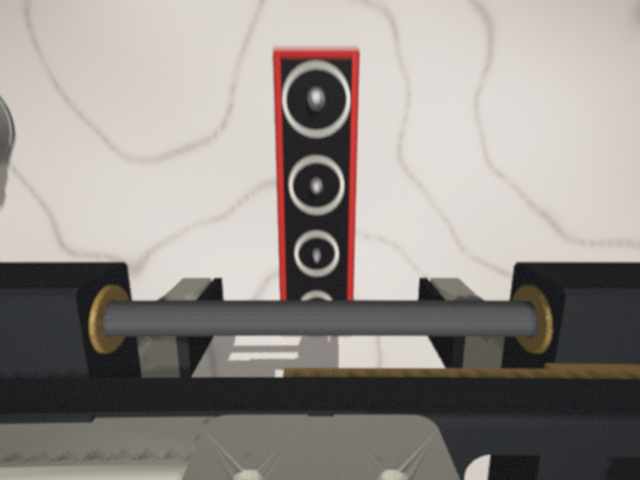

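The wrist view shows three full rings at (316,99), (316,185) and (317,253), with the tray square to the tool. The arm was still moving, so I capture again at rest and measure.

```bash
cat >> m.py <<'E'
def rings(c,uv,pad):
    P=world(c);g=c["frame"].min(-1).astype(float);out=[]
    for u,v in uv:
        vv,uu=np.mgrid[v-pad:v+pad,u-pad:u+pad]
        a=P[vv,uu].reshape(-1,3);b=g[vv,uu].ravel()
        rr=np.hypot(uu-u,vv-v).ravel()
        s=(b>110)&(abs(a[:,2]-.01)<.007)&(rr<pad)&(rr>pad*.35)
        for _ in range(4):
            q=circ(a[s,:2]);s&=abs(np.hypot(a[:,0]-q[0],a[:,1]-q[1])-q[2])<.006
        out.append(q);print(u,v,q[:2].round(4),"dia",(2*q[2]).round(4),s.sum(),np.median(a[s,2]).round(4))
    return out
E
python3 - <<'E'
from m import *
for _ in range(4): c=capture("wrist")
s=get_state();print(s["tcp_pos"],s["eef_rot"],abs(s["qd"]).max())
cv2.imwrite("pics/w2.png",c["frame"][:,:,::-1])
g=c["frame"].min(-1)
cc=cv2.HoughCircles(cv2.cvtColor(c["frame"],cv2.COLOR_RGB2GRAY)[:285],cv2.HOUGH_GRADIENT,1,50,param1=80,param2=25,minRadius=18,maxRadius=45)
print(cc)
uv=[(int(a[0]),int(a[1])) for a in cc[0] if abs(a[0]-316)<20]
rings(c,uv,38)
E
```

```text
[0.50057132 0.22096649 0.24524908] [ 1.79967397e+02  2.59665918e-03 -6.46420824e+01] 1.6321777404034368
[[[316.5 186.5  27.7]
  [317.5 100.5  36.4]
  [316.5 254.5  21.8]]]
316 186 [0.5156 0.1957] dia 0.0516 819 0.0104
317 100 [0.5497 0.1237] dia 0.0604 1113 0.0104
316 254 [0.4855 0.2594] dia 0.0426 587 0.0105
```

Emit:
apply_moves([
  [1,0,0,0,0,0,-0.0718],
  [1,0,0,0,0,0,-0.0718],
  [1,0,0,0,0,0,-0.0718],
  [1,0,0,0,0,0,-0.0718],
  [1,0,0,0,0,0,-0.0718],
  [1,0,0,0,0,0,-0.0718],
  [1,0,0,0,0,0,-0.0718],
  [1,0,0,0,0,0,-0.0718],
  [1,0,0,0,0,0,-0.0718],
  [1,0,0,0,0,0,-0.0718],
  [1,0.0044,0.0395,0,0,0,0],
  [1,0.0044,0.0395,0,0,0,0],
  [1,0.0044,0.0395,0,0,0,0],
  [1,0.0044,0.0395,0,0,0,0],
  [1,0.0044,0.0395,0,0,0,0],
  [1,0.0044,0.0395,0,0,0,0],
  [1,0.0044,0.0395,0,0,0,0],
  [1,0.0044,0.0395,0,0,0,0],
  [1,0.0044,0.0395,0,0,0,0],
  [1,0.0044,0.0395,0,0,0,0],
])

```text
time_s: 3.68
tcp_pos: [0.5452, -0.1741, 0.2457]
eef_rot: [-180.0, -0.0, 0.2]
contact_force: [1.1, 0.4, 0.2]
gripper_width: 0.0878
gripper_force: 0.0
```

Emit:
apply_moves([
  [1,0.0044,0.0395,0,0,0,0],
  [1,0.0044,0.0395,0,0,0,0],
  [1,0,0,0,0,0,0],
  [1,0,0,0,0,0,0],
  [1,0,0,0,0,0,0],
])

```text
time_s: 4.1
tcp_pos: [0.554, -0.2517, 0.2451]
eef_rot: [-180.0, 0.0, 0.1]
contact_force: [-1.1, 0.1, -0.2]
gripper_width: 0.0877
gripper_force: 0.0
```

```bash
cat >> m.py <<'E'
def socks(c):
    P=world(c);z=P[...,2]
    m=(z>.04)&(z<.075)&(P[...,0]>.2)&(P[...,0]<.8)
    k,l,st,ce=cv2.connectedComponentsWithStats(m.astype(np.uint8))
    for i in range(1,k):
        if st[i,4]<150: continue
        p=P[l==i];zt=np.percentile(p[:,2],90);t=p[p[:,2]>zt-.005]
        (cx,cy),r=cv2.minEnclosingCircle((t[:,:2]*1000).astype(np.float32))
        print(ce[i].round(),st[i,4],"ztop",zt.round(4),"mec",round(cx,1),round(cy,1),"d",round(2*r,1))
E
python3 - <<'E'
from m import *
c=capture("wrist");save(c,"w3.png");s=get_state();print(s["tcp_pos"],s["eef_rot"])
socks(c)
E
```

```text
[ 0.55406708 -0.25120609  0.24540577] [-1.79982425e+02  1.70719765e-02  1.34561695e-01]
[323. 221.] 2638 ztop 0.0635 mec 552.9 -254.5 d 44.0
[203. 233.] 723 ztop 0.0497 mec 542.7 -143.3 d 30.1
[235. 346.] 756 ztop 0.0537 mec 433.1 -167.3 d 37.2
[357. 338.] 178 ztop 0.0577 mec 444.2 -287.5 d 28.8
```

View pics/w3.png

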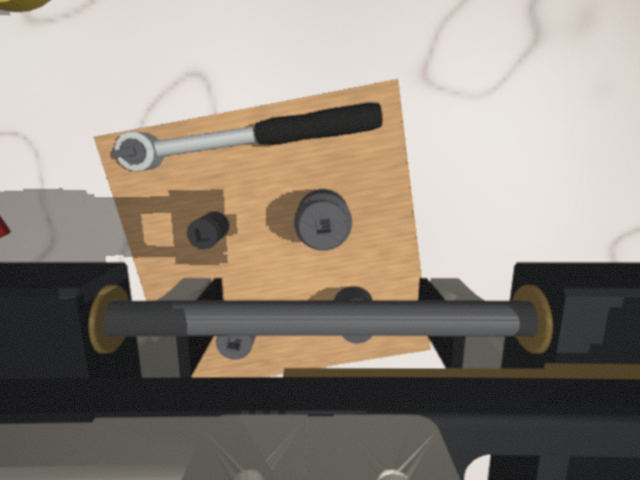

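The sockets from the wrist are 36 at (323,221), giving (0.553,-0.2545), and 19 at (203,233). The ratchet runs from (130,150) to (380,115), clear of the fingers. Next I descend on socket36 and grip it.

Emit:
apply_moves([
  [1,-0.001,0.003,0.036,0,0,0],
  [1,0,0,0.036,0,0,0],
  [1,0,0,0.036,0,0,0],
  [1,0,0,0.036,0,0,0],
  [1,0,0,0.036,0,0,0],
  [1,0,0,0.022,0,0,0],
  [1,0,0,0.015,0,0,0],
  [1,0,0,0,0,0,0],
  [1,0,0,0,0,0,0],
  [0,0,0,0,0,0,0],
  [0,0,0,0,0,0,0],
  [0,0,0,0,0,0,0],
  [0,0,0,0,0,0,0],
  [0,0,0,0,0,0,0],
  [0,0,0,0,0,0,0],
  [0,0,0,0,0,0,0],
  [0,0,0,0,0,0,0],
], newtons=40)

```text
time_s: 5.57
tcp_pos: [0.5532, -0.2554, 0.0292]
eef_rot: [-180.0, -0.0, 0.1]
contact_force: [-0.0, 4.1, 5.6]
gripper_width: 0.0533
gripper_force: 40.0
```

Emit:
apply_moves([
  [0,0,0,-0.02,0,0,0],
  [0,0,0,-0.035,0,0,0],
  [0,0,0,-0.035,0,0,0],
  [0,0,0,-0.02,0,0,0],
  [0,0,-0.02,0,0,0,0],
  [0,-0.0005,-0.034,0,0,0,0],
  [0,-0.0005,-0.037,0,0,0,0],
  [0,-0.0005,-0.037,0,0,0,0],
  [0,-0.0005,-0.037,0,0,0,0],
  [0,-0.0005,-0.037,0,0,0,0],
  [0,-0.0005,-0.037,0,0,0,0],
  [0,-0.0005,-0.037,0,0,0,0],
  [0,0,-0.037,0,0,0,0],
  [0,0,-0.034,0,0,0,0],
  [0,0,-0.032,0,0,0,0],
  [0,0,0,0,0,0,0],
  [0,0,0,0,0,0,0],
])

```text
time_s: 6.98
tcp_pos: [0.5482, 0.1246, 0.1376]
eef_rot: [180.0, 0.1, 0.2]
contact_force: [-0.1, -0.1, -4.6]
gripper_width: 0.0535
gripper_force: 40.0
```

Emit:
apply_moves([
  [0,0,0,0,0,0,0.0718],
  [0,0,0,0,0,0,0.0718],
  [0,0,0,0,0,0,0.0718],
  [0,0,0,0,0,0,0.0718],
  [0,0,0,0,0,0,0.0718],
  [0,0,0,0,0,0,0.0718],
  [0,0,0,0,0,0,0.0718],
  [0,0,0,0,0,0,0.0718],
  [0,0,0,0,0,0,0.0718],
  [0,0,0,0,0,0,0.0718],
  [0,0,0,0,0,0,0],
  [0,0,0,0,0,0,0],
  [0,0,0,0,0,0,0],
])

```text
time_s: 8.07
tcp_pos: [0.5488, 0.1225, 0.1382]
eef_rot: [180.0, 0.0, -64.4]
contact_force: [0.6, -0.3, -5.0]
gripper_width: 0.0534
gripper_force: 40.0
```

```bash
python3 - <<'E'
from m import *
c=capture("wrist");save(c,"w4.png");s=get_state();print(s["tcp_pos"],s["eef_rot"],s["gripper_width"])
socks(c)
P=world(c);z=P[...,2];m=(z>.12)&(z<.17)&(np.hypot(P[...,0]-.5497,P[...,1]-.1237)<.035)
t=P[m];zt=np.percentile(t[:,2],80);t=t[t[:,2]>zt-.005];print(zt,cv2.minEnclosingCircle((t[:,:2]*1000).astype(np.float32)))
E
```

```text
[0.54882363 0.12271702 0.13830744] [ 1.79964084e+02 -8.03342605e-04 -6.44342840e+01] 0.05308056175413749
0.16307507821470832 ((548.3155517578125, 121.18083190917969), 31.44609832763672)
```

View pics/w4.png

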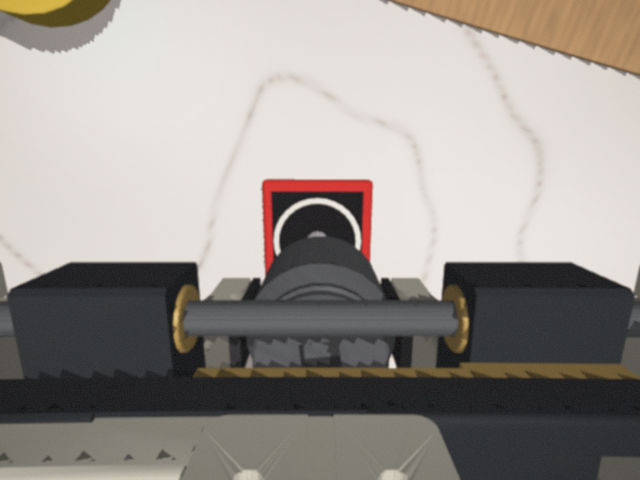

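The held socket36 is upright, with its ring centred on the tool line at (317,235). Now I lower it.

Emit:
apply_moves([
  [0,0,-0.001,0.03,0,0,0],
  [0,0,0,0.03,0,0,0],
  [0,0,0,0.015,0,0,0],
  [0,0,0,0.01,0,0,0],
  [0,0,0,0.008,0,0,0],
  [0,0,0,0.004,0,0,0],
  [0,0,0,0.003,0,0,0],
  [0,0,0,0,0,0,0],
  [0,0,0,0,0,0,0],
  [0,0,0,0,0,0,0],
])

```text
time_s: 8.95
tcp_pos: [0.5505, 0.1241, 0.0394]
eef_rot: [-179.9, 0.0, -64.6]
contact_force: [0.9, 1.1, -4.0]
gripper_width: 0.0535
gripper_force: 40.0
```

Emit:
apply_moves([
  [0,0,0,0.002,0,0,0],
  [0,0,0,0,0,0,0],
  [1,0,0,0,0,0,0],
  [1,0,0,0,0,0,0],
  [1,0,0,0,0,0,0],
  [1,0,0,0,0,0,0],
  [1,0,0,0,0,0,0],
  [1,0,0,0,0,0,0],
  [1,0,0,-0.02,0,0,0],
  [1,0,0,-0.04,0,0,0],
  [1,0,0,-0.04,0,0,0],
  [1,0,0,-0.04,0,0,0],
  [1,0,0,-0.04,0,0,0],
  [1,0,0,-0.02,0,0,0],
])

```text
time_s: 10.12
tcp_pos: [0.5515, 0.1241, 0.2423]
eef_rot: [-179.6, -0.0, -64.5]
contact_force: [1.6, 0.8, 0.6]
gripper_width: 0.0878
gripper_force: 0.0
```

Emit:
apply_moves([
  [1,0.03,0.024,0,0,0,0],
  [1,0.03,0.024,0,0,0,0],
  [1,0.03,0.024,0,0,0,0],
  [1,0.03,0.024,0,0,0,0],
  [1,0.03,0.024,0,0,0,0],
  [1,0.03,0.024,0,0,0,0],
  [1,0.03,0.024,0,0,0,0],
  [1,0.03,0.024,0,0,0,0],
  [1,0.03,0.024,0,0,0,0],
  [1,0.03,0.024,0,0,0,0],
  [1,0.03,0.024,0,0,0,0],
  [1,0,0,0,0,0,0],
  [1,0,0,0,0,0,0],
  [1,0,0,0,0,0,0],
])

```text
time_s: 11.28
tcp_pos: [0.4529, -0.2878, 0.2364]
eef_rot: [180.0, 0.0, -64.6]
contact_force: [0.5, 0.2, -0.6]
gripper_width: 0.0875
gripper_force: 0.0
```

```bash
python3 - <<'E'
from m import *
c=capture("wrist");s=get_state();print(s["tcp_pos"],s["eef_rot"],s["gripper_width"])
socks(c)
c=capture("top");save(c,"t5.png");socks(c)
E
```

```text
[ 0.4532299  -0.28722737  0.23654733] [-1.79992370e+02  7.03405927e-03 -6.45711604e+01] 0.08764537484234614
[320. 222.] 1784 ztop 0.0575 mec 452.6 -288.0 d 35.3
[285. 347.] 865 ztop 0.0537 mec 432.8 -167.0 d 37.1
[258. 275.] 576 ztop 0.0711 mec 548.4 124.4 d 44.2
```

View pics/t5.png

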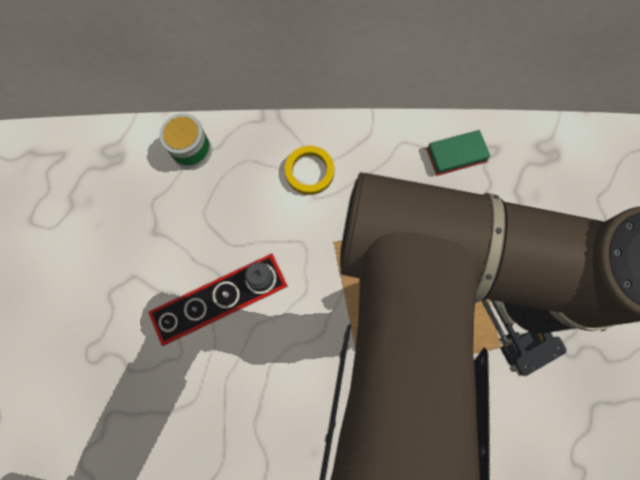

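The top view shows socket36 standing in its ring at (260,275). Its top is at 71 mm and it is about 2 mm off the post. The wrist puts socket30 right under the tool, so I grip it.

Emit:
apply_moves([
  [1,0,0,0.036,0,0,0],
  [1,0,0,0.036,0,0,0],
  [1,0,0,0.036,0,0,0],
  [1,0,0,0.036,0,0,0],
  [1,0,0,0.036,0,0,0],
  [1,0,0,0.02,0,0,0],
  [1,0,0,0.0085,0,0,0],
  [1,0,0,0,0,0,0],
  [1,0,0,0,0,0,0],
  [0,0,0,0,0,0,0],
  [0,0,0,0,0,0,0],
  [0,0,0,0,0,0,0],
  [0,0,0,0,0,0,0],
  [0,0,0,0,0,0,0],
  [0,0,0,0,0,0,0],
  [0,0,0,0,0,0,0],
  [0,0,0,0,0,0,0],
], newtons=40)

```text
time_s: 12.8
tcp_pos: [0.4533, -0.2877, 0.0282]
eef_rot: [-180.0, -0.0, -64.6]
contact_force: [0.0, 0.5, 1.5]
gripper_width: 0.0439
gripper_force: 40.0
```

Emit:
apply_moves([
  [0,0,0,-0.02,0,0,0],
  [0,0,0,-0.035,0,0,0],
  [0,0,0,-0.035,0,0,0],
  [0,0,0,-0.02,0,0,0],
  [0,-0.0315,-0.0203,0,0,0,0],
  [0,-0.0315,-0.0203,0,0,0,0],
  [0,-0.0315,-0.0203,0,0,0,0],
  [0,-0.0315,-0.0203,0,0,0,0],
  [0,-0.0315,-0.0203,0,0,0,0],
  [0,-0.0315,-0.0203,0,0,0,0],
  [0,-0.0315,-0.0203,0,0,0,0],
  [0,-0.0315,-0.0203,0,0,0,0],
  [0,-0.0315,-0.0203,0,0,0,0],
  [0,-0.0315,-0.0203,0,0,0,0],
  [0,-0.0315,-0.0203,0,0,0,0],
  [0,-0.0315,-0.0203,0,0,0,0],
  [0,-0.0315,-0.0203,0,0,0,0],
  [0,0,0,0,0,0,0],
  [0,0,0,0,0,0,0],
  [0,0,0,0,0,0,0],
])

```text
time_s: 14.47
tcp_pos: [0.5148, 0.1952, 0.1371]
eef_rot: [179.9, -0.0, -64.5]
contact_force: [0.2, 0.1, -3.3]
gripper_width: 0.0441
gripper_force: 40.0
```

```bash
python3 - <<'E'
from m import *
s=get_state();print(s["tcp_pos"],s["eef_rot"],s["gripper_width"])
E
```

```text
[0.51480978 0.19521691 0.13714778] [ 1.79871045e+02 -1.18685626e-02 -6.45434666e+01] 0.04411096277847947
```

Emit:
apply_moves([
  [0,0,-0.001,0.03,0,0,0],
  [0,0,0,0.03,0,0,0],
  [0,0,0,0.015,0,0,0],
  [0,0,0,0.01,0,0,0],
  [0,0,0,0.008,0,0,0],
  [0,0,0,0.004,0,0,0],
  [0,0,0,0.003,0,0,0],
  [0,0,0,0.001,0,0,0],
  [0,0,0,0,0,0,0],
  [0,0,0,0,0,0,0],
])

```text
time_s: 15.3
tcp_pos: [0.517, 0.1962, 0.0378]
eef_rot: [-179.9, 0.0, -64.6]
contact_force: [-0.2, 0.1, -2.2]
gripper_width: 0.0437
gripper_force: 40.0
```

Emit:
apply_moves([
  [0,0,0,0.0015,0,0,0],
  [0,0,0,0,0,0,0],
  [1,0,0,0,0,0,0],
  [1,0,0,0,0,0,0],
  [1,0,0,0,0,0,0],
  [1,0,0,0,0,0,0],
  [1,0,0,0,0,0,0],
  [1,0,0,0,0,0,0],
  [1,0,0,-0.02,0,0,0],
  [1,0,0,-0.04,0,0,0],
  [1,0,0,-0.04,0,0,0],
  [1,0,0,-0.04,0,0,0],
  [1,0,0,-0.04,0,0,0],
  [1,0,0,-0.02,0,0,0],
])

```text
time_s: 16.47
tcp_pos: [0.5181, 0.1966, 0.2412]
eef_rot: [-179.6, 0.0, -64.5]
contact_force: [0.8, 0.5, 0.5]
gripper_width: 0.0876
gripper_force: 0.0
```

Emit:
apply_moves([
  [1,0.0292,0.0231,0,0,0,0],
  [1,0.0292,0.0231,0,0,0,0],
  [1,0.0292,0.0231,0,0,0,0],
  [1,0.0292,0.0231,0,0,0,0],
  [1,0.0292,0.0231,0,0,0,0],
  [1,0.0292,0.0231,0,0,0,0],
  [1,0.0292,0.0231,0,0,0,0],
  [1,0.0292,0.0231,0,0,0,0],
  [1,0.0292,0.0231,0,0,0,0],
  [1,0.0292,0.0231,0,0,0,0],
  [1,0,0,0,0,0,0],
  [1,0,0,0,0,0,0],
  [1,0,0,0,0,0,0],
])

```text
time_s: 17.55
tcp_pos: [0.4332, -0.1672, 0.2356]
eef_rot: [-180.0, 0.0, -64.7]
contact_force: [0.2, 0.7, -0.2]
gripper_width: 0.0879
gripper_force: 0.0
```

```bash
python3 - <<'E'
from m import *
c=capture("wrist");s=get_state();print(s["tcp_pos"],s["eef_rot"],s["gripper_width"])
socks(c)
print("top");socks(capture("top"));print("scene");socks(capture("scene"))
E
```

```text
[ 0.43345665 -0.16662842  0.2355729 ] [-1.79990114e+02  2.25732040e-03 -6.45694119e+01] 0.08781792449874198
[196. 196.] 808 ztop 0.0498 mec 541.9 -143.5 d 30.3
[319. 224.] 1232 ztop 0.0537 mec 433.2 -167.7 d 36.2
top
scene
[354. 143.] 439 ztop 0.0655 mec 517.9 194.5 d 39.0
[344. 173.] 722 ztop 0.0714 mec 550.5 122.4 d 47.4
[184. 242.] 359 ztop 0.0545 mec 435.7 -167.4 d 37.7
[239. 269.] 205 ztop 0.0512 mec 544.2 -142.9 d 27.6
```

Socket30 stands at the right height over its post. Socket24 is right under the tool.

Emit:
apply_moves([
  [1,0,0.001,0.036,0,0,0],
  [1,0,0,0.036,0,0,0],
  [1,0,0,0.036,0,0,0],
  [1,0,0,0.036,0,0,0],
  [1,0,0,0.036,0,0,0],
  [1,0,0,0.02,0,0,0],
  [1,0,0,0.0075,0,0,0],
  [1,0,0,0,0,0,0],
  [1,0,0,0,0,0,0],
  [0,0,0,0,0,0,0],
  [0,0,0,0,0,0,0],
  [0,0,0,0,0,0,0],
  [0,0,0,0,0,0,0],
  [0,0,0,0,0,0,0],
  [0,0,0,0,0,0,0],
  [0,0,0,0,0,0,0],
  [0,0,0,0,0,0,0],
  [0,0,0,0,0,0,0],
], newtons=40)

```text
time_s: 19.2
tcp_pos: [0.4329, -0.1674, 0.0282]
eef_rot: [-180.0, -0.0, -64.6]
contact_force: [1.6, -0.0, 0.7]
gripper_width: 0.0351
gripper_force: 40.0
```

Emit:
apply_moves([
  [0,0,0,-0.02,0,0,0],
  [0,0,0,-0.035,0,0,0],
  [0,0,0,-0.035,0,0,0],
  [0,0,0,-0.02,0,0,0],
  [0,-0.0302,-0.0192,0,0,0,0],
  [0,-0.0302,-0.0192,0,0,0,0],
  [0,-0.0302,-0.0192,0,0,0,0],
  [0,-0.0302,-0.0192,0,0,0,0],
  [0,-0.0302,-0.0192,0,0,0,0],
  [0,-0.0302,-0.0192,0,0,0,0],
  [0,-0.0302,-0.0192,0,0,0,0],
  [0,-0.0302,-0.0192,0,0,0,0],
  [0,-0.0302,-0.0192,0,0,0,0],
  [0,-0.0302,-0.0192,0,0,0,0],
  [0,-0.0302,-0.0192,0,0,0,0],
  [0,-0.0302,-0.0192,0,0,0,0],
  [0,0,0,0,0,0,0],
  [0,0,0,0,0,0,0],
  [0,0,0,0,0,0,0],
])

```text
time_s: 20.78
tcp_pos: [0.4842, 0.2585, 0.1372]
eef_rot: [179.9, -0.0, -64.5]
contact_force: [0.2, -0.5, -1.5]
gripper_width: 0.0353
gripper_force: 40.0
```

Emit:
apply_moves([
  [0,0,0,0.03,0,0,0],
  [0,0,0,0.03,0,0,0],
  [0,0,0,0.01,0,0,0],
  [0,0,0,0,0,0,0],
  [0,0,0,0,0,0,0],
])

```text
time_s: 21.2
tcp_pos: [0.4851, 0.258, 0.0683]
eef_rot: [179.9, -0.0, -64.6]
contact_force: [0.5, 0.1, -0.9]
gripper_width: 0.0353
gripper_force: 40.0
```

Emit:
apply_moves([
  [0,-0.001,-0.001,0.01,0,0,0],
  [0,0,0,0.01,0,0,0],
  [0,0,0,0.006,0,0,0],
  [0,0,0,0.004,0,0,0],
  [0,0,0,0.0015,0,0,0],
  [0,0,0,0,0,0,0],
  [0,0,0,0,0,0,0],
])

```text
time_s: 21.78
tcp_pos: [0.4855, 0.2603, 0.0367]
eef_rot: [-180.0, -0.0, -64.6]
contact_force: [-0.3, 0.5, -2.1]
gripper_width: 0.0351
gripper_force: 40.0
```

Emit:
apply_moves([
  [0,0,0,0.0005,0,0,0],
  [1,0,0,0,0,0,0],
  [1,0,0,0,0,0,0],
  [1,0,0,0,0,0,0],
  [1,0,0,0,0,0,0],
  [1,0,0,0,0,0,0],
  [1,0,0,0,0,0,0],
  [1,0,0,-0.02,0,0,0],
  [1,0,0,-0.04,0,0,0],
  [1,0,0,-0.04,0,0,0],
  [1,0,0,-0.04,0,0,0],
  [1,0,0,-0.04,0,0,0],
  [1,0,0,-0.02,0,0,0],
])

```text
time_s: 22.87
tcp_pos: [0.4868, 0.2609, 0.2417]
eef_rot: [-179.6, 0.1, -64.5]
contact_force: [1.6, 1.5, 0.3]
gripper_width: 0.0874
gripper_force: 0.0
```

Emit:
apply_moves([
  [1,0,0,0,0,0,-0.0718],
  [1,0,0,0,0,0,-0.0718],
  [1,0,0,0,0,0,-0.0718],
  [1,0,0,0,0,0,-0.0718],
  [1,0,0,0,0,0,-0.0718],
  [1,0,0,0,0,0,-0.0718],
  [1,0,0,0,0,0,-0.0718],
  [1,0,0,0,0,0,-0.0718],
  [1,0,0,0,0,0,-0.0718],
  [1,0,0,0,0,0,-0.0718],
  [1,0.0057,0.04,0,0,0,0],
  [1,0.0057,0.04,0,0,0,0],
  [1,0.0057,0.04,0,0,0,0],
  [1,0.0057,0.04,0,0,0,0],
  [1,0.0057,0.04,0,0,0,0],
  [1,0.0057,0.04,0,0,0,0],
  [1,0.0057,0.04,0,0,0,0],
  [1,0.0057,0.04,0,0,0,0],
  [1,0.0057,0.04,0,0,0,0],
  [1,0.0057,0.04,0,0,0,0],
])

```text
time_s: 24.53
tcp_pos: [0.5425, -0.1418, 0.2363]
eef_rot: [-180.0, -0.0, 0.1]
contact_force: [1.4, -0.2, -0.5]
gripper_width: 0.0877
gripper_force: 0.0
```

Emit:
apply_moves([
  [1,0,0.003,0,0,0,0],
  [1,0,0,0,0,0,0],
  [1,0,0,0,0,0,0],
  [1,0,0,0,0,0,0],
])

```text
time_s: 24.87
tcp_pos: [0.5426, -0.142, 0.236]
eef_rot: [-180.0, 0.0, 0.1]
contact_force: [0.1, 0.2, 0.1]
gripper_width: 0.0877
gripper_force: 0.0
```

```bash
python3 - <<'E'
from m import *
c=capture("wrist");s=get_state();print(s["tcp_pos"],s["eef_rot"],s["gripper_width"])
socks(c)
print("top");socks(capture("top"));print("scene");socks(capture("scene"))
E
```

```text
[ 0.54270937 -0.1417244   0.23619566] [-1.79990222e+02 -1.15871571e-02  1.23481909e-01] 0.08784297287871366
[ 24. 215.] 2901 ztop 0.0702 mec 549.2 119.4 d 43.7
[321. 223.] 672 ztop 0.0497 mec 542.2 -143.2 d 29.2
top
[188. 305.] 169 ztop 0.0615 mec 484.9 262.2 d 36.6
scene
[362. 117.] 313 ztop 0.062 mec 486.4 259.5 d 38.1
[354. 143.] 436 ztop 0.0654 mec 516.8 195.7 d 37.5
[343. 173.] 724 ztop 0.0712 mec 552.4 123.5 d 47.5
[239. 269.] 199 ztop 0.0512 mec 543.6 -143.2 d 28.7
```

Socket24 is also seated, with its top at about 61 mm. Now the last one, socket19.

Emit:
apply_moves([
  [0.7,0,0.0015,0.036,0,0,0],
  [0.7,0,0,0.036,0,0,0],
  [0.7,0,0,0.036,0,0,0],
  [0.7,0,0,0.036,0,0,0],
  [0.7,0,0,0.036,0,0,0],
  [0.7,0,0,0.02,0,0,0],
  [0.7,0,0,0.0075,0,0,0],
  [0.7,0,0,0,0,0,0],
  [0.7,0,0,0,0,0,0],
  [0,0,0,0,0,0,0],
  [0,0,0,0,0,0,0],
  [0,0,0,0,0,0,0],
  [0,0,0,0,0,0,0],
  [0,0,0,0,0,0,0],
  [0,0,0,0,0,0,0],
  [0,0,0,0,0,0,0],
  [0,0,0,0,0,0,0],
], newtons=35)

```text
time_s: 26.43
tcp_pos: [0.5431, -0.1442, 0.0291]
eef_rot: [180.0, -0.0, 0.1]
contact_force: [-1.3, 2.3, 5.7]
gripper_width: 0.0285
gripper_force: 35.0
```

Emit:
apply_moves([
  [0,0,0,-0.02,0,0,0],
  [0,0,0,-0.035,0,0,0],
  [0,0,0,-0.035,0,0,0],
  [0,0,0,-0.02,0,0,0],
  [0,-0.007,-0.0383,0,0,0,0],
  [0,-0.007,-0.0383,0,0,0,0],
  [0,-0.007,-0.0383,0,0,0,0],
  [0,-0.007,-0.0383,0,0,0,0],
  [0,-0.007,-0.0383,0,0,0,0],
  [0,-0.007,-0.0383,0,0,0,0],
  [0,-0.007,-0.0383,0,0,0,0],
  [0,-0.007,-0.0383,0,0,0,0],
  [0,-0.007,-0.0383,0,0,0,0],
  [0,-0.007,-0.0383,0,0,0,0],
  [0,-0.007,-0.0383,0,0,0,0],
  [0,-0.007,-0.0383,0,0,0,0],
  [0,0,0,0,0,0,0],
  [0,0,0,0,0,0,0],
])

```text
time_s: 27.93
tcp_pos: [0.4575, 0.3169, 0.1378]
eef_rot: [179.9, 0.0, 0.2]
contact_force: [-0.8, -0.3, -1.9]
gripper_width: 0.0281
gripper_force: 35.0
```

Emit:
apply_moves([
  [0,0,0,0,0,0,0.0718],
  [0,0,0,0,0,0,0.0718],
  [0,0,0,0,0,0,0.0718],
  [0,0,0,0,0,0,0.0718],
  [0,0,0,0,0,0,0.0718],
  [0,0,0,0,0,0,0.0718],
  [0,0,0,0,0,0,0.0718],
  [0,0,0,0,0,0,0.0718],
  [0,0,0,0,0,0,0.0718],
  [0,0,0,0,0,0,0.0718],
  [0,0,0,0.03,0,0,0],
  [0,0,0,0.03,0,0,0],
  [0,0,0,0.007,0,0,0],
  [0,0,0,0,0,0,0],
  [0,0,0,0,0,0,0],
  [0,0,0,0,0,0,0],
])

```text
time_s: 29.27
tcp_pos: [0.4592, 0.3157, 0.073]
eef_rot: [-179.9, 0.0, -64.6]
contact_force: [-0.1, 0.8, -1.7]
gripper_width: 0.0282
gripper_force: 35.0
```

```bash
python3 - <<'E'
from m import *
c=capture("wrist");s=get_state();print(s["tcp_pos"],s["eef_rot"],s["gripper_width"]);save(c,"w9.png")
E
```

```text
[0.45919036 0.3158852  0.07318006] [-1.79867943e+02  5.18052014e-02 -6.45656432e+01] 0.028118860489239197
```

View pics/w9.png

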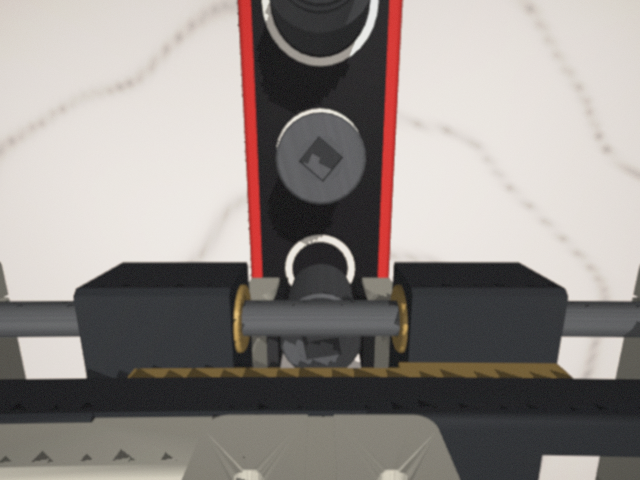

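Socket19 is in line with its ring at (320,265), and socket24 is inside its ring at (321,157). Now I lower and release.

Emit:
apply_moves([
  [0,0,0,0.015,0,0,0],
  [0,0,0,0.01,0,0,0],
  [0,0,0,0.006,0,0,0],
  [0,0,0,0.003,0,0,0],
  [0,0,0,0.0015,0,0,0],
  [0,0,0,0,0,0,0],
  [0,0,0,0,0,0,0],
])

```text
time_s: 29.9
tcp_pos: [0.4585, 0.3155, 0.0364]
eef_rot: [-180.0, 0.0, -64.6]
contact_force: [0.1, 0.4, -1.8]
gripper_width: 0.0284
gripper_force: 35.0
```

Emit:
apply_moves([
  [0.75,0,0,0,0,0,0],
  [0.75,0,0,0,0,0,0],
  [0.75,0,0,0,0,0,0],
  [0.75,0,0,0,0,0,0],
  [0.75,0,0,0,0,0,0],
  [0.75,0,0,-0.02,0,0,0],
  [0.75,0,0,-0.04,0,0,0],
  [0.75,0,0,-0.04,0,0,0],
  [0.75,0,0,-0.04,0,0,0],
  [0.75,0,0,-0.04,0,0,0],
  [0.75,-0.04,0,0,0,0,0],
  [0.75,-0.04,0,0,0,0,0],
  [0.75,-0.04,0,0,0,0,0],
  [0.75,0,0,0,0,0,0],
  [0.75,0,0,0,0,0,0],
  [0.75,0,0,0,0,0,0],
])

```text
time_s: 31.23
tcp_pos: [0.4065, 0.4236, 0.2158]
eef_rot: [180.0, -0.0, -64.5]
contact_force: [-0.6, -0.1, 0.4]
gripper_width: 0.0659
gripper_force: 0.0
```

```bash
python3 - <<'E'
from m import *
s=get_state();print(s["tcp_pos"])
for n in("top","scene","wrist"):
    print(n);c=capture(n);socks(c)
    if n!="scene": save(c,n+"9.png")
E
```

```text
[0.40647648 0.42357908 0.21579332]
top
[258. 275.] 576 ztop 0.0711 mec 548.4 124.3 d 44.0
[222. 292.] 408 ztop 0.0649 mec 514.0 198.4 d 36.0
[189. 307.] 290 ztop 0.0615 mec 484.7 261.8 d 36.5
[162. 321.] 175 ztop 0.0572 mec 455.8 317.1 d 28.7
scene
[368.  98.] 190 ztop 0.0576 mec 460.8 316.5 d 32.6
[362. 117.] 309 ztop 0.0623 mec 487.4 261.2 d 38.1
[354. 143.] 443 ztop 0.0656 mec 518.0 196.1 d 37.1
[343. 173.] 729 ztop 0.0713 mec 551.3 122.3 d 44.9
wrist
[319.   5.] 426 ztop 0.0597 mec 478.5 272.4 d 21.8
[320.  75.] 1393 ztop 0.0567 mec 457.1 315.2 d 29.5
```

View pics/top9.png

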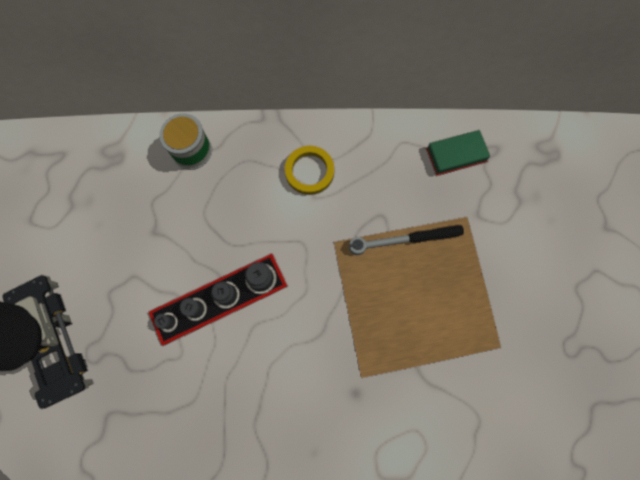

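All four stand within about 2.5 mm of their posts at tray height: (163,321), (192,307), (225,293) and (261,276). The ratchet and tape haven't moved and the gripper is clear, so I hand the job in.

```bash
python3 -c "
from plant import close_job
print(close_job())"
```

```text
the job is handed in; nothing more can be done
None
```

I put all four sockets on the tray in size order, each upright within about 2.5 mm of its own post, left the ratchet and tape where they lay, and handed the job in at about 31 s; no verdict came back.

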